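# Start a filter holder's lid on its thread and screw it home

## Robot

A 7-joint arm with a two-finger parallel gripper is mounted at the origin on the work surface. World frame = base frame: x ahead of the robot, y to its left, z up, the work surface at z = 0. Lengths are in m, angles in degrees, forces in N, time in s.
With the tool pointing down it reaches from about 0.425 to 0.875 m from the base axis. Payload 4.7 kg.
Tool frame: the origin (TCP) lies on the centre line of the jaws, within the pads' length; the fingertips stand env.nose_length ahead of it and the grasp point (between the pads) lies 8 mm behind it (env.nose_length is the distance from the TCP to the fingertips, in m); y points along the fingers, z is the direction in which the jaws open and shut, and the axes are right-handed (so a half turn about y gives the same grasp; the last joint's range is limited). The gripper opens to 87 mm and grips with 3 to 60 N. Pads are 19 mm wide; open, the fingers measure 117 mm over their backs; the gripper's body (75 mm by 190 mm) begins 51 mm behind the grasp point.
Start: joints at [-62.275, 18.392, -4.016, 83.108, 1.295, 78.541, -3.26], TCP at [0.294, 0.58, 0.234] pointing down, gripper open.
Joint ranges: [-163.93, 163.93], [-17.29, 119.83], [-79.2, 71.16], [3.27, 140.29], [-89.18, 269.18], [5.43, 117.66], [-154.24, 154.24]. Speed limits (degrees/s): [147.25, 147.25, 180, 180, 180, 180, 180].

## Interface

Orientations are given as [roll, pitch, yaw] about the fixed x, y, z axes, in that order (R = Rz(yaw) Ry(pitch) Rx(roll)).
In Python, from cell import env, read_camera, camera_info, job, models gives the robot as it stands.
- The arm moves only by the tool move_arm, never from a script. Its argument "moves" is a list of rows, each a list of 6 numbers: the shift along the tool's x, y, z in mm, then the turn, a rotation vector about the tool's x, y, z in degrees. In form: [[x, y, z, ax, ay, az], ...]. A call has 1 to 20 rows; each row is the pose to reach, as a shift and turn from the pose commanded when the call began, along the tool's axes at that moment; what a row does not reach only later rows make up. A row lasts 1/12 s, in which the tool goes at most 41.7 mm and 7.16 degrees, less where a joint would pass 70% of its speed; a pose out of reach is approached as far as the arm can. A call with a gripper value outside its range is refused whole. "claw" is the finger opening in mm, from 0 to 87, set as the call begins (left out, the last holds). The fingers move at their own pace and stop on an object; "newtons" is the grip in N (left out, the last holds). Time passes only in rows, so rows that repeat a pose let the fingers close. It gives the time, the measured TCP pose, the force and the opening at its end, in the units of the state.
- env.get_obs(): the state, without advancing time (a new reading comes with each control period).
- read_camera(name): name is "scene" or "top" or "wrist"; returns (picture, depth): 400x640x3 uint8, red, green, blue; 400x640 float32, m along the optical axis (not along the pixel's ray), 0 where there is no reading.
- camera_info(name): a dict with "fx", "fy", "cx", "cy" (pixels), "R" (3x3) and "t" (3): a world point X has camera coordinates R X + t. Camera axes: x right, y down, z forward; pixel columns grow to the right and rows downward; lengths in m; the calibration is good to about 2 mm. The wrist camera is an equidistant fisheye: a pixel r from the principal point sees the ray r / f radians off the axis. A picture is of the moment at which its call begins: read the wrist's pose just before it. camera_info takes no time and is no camera call; for the wrist camera it gives the pose at the moment of the call.
- job.sign_off(): hands the job in, once; it reports no verdict.
Trained networks look in the newest picture that a camera, given by its name, has taken for a name from the list of things; names that differ only in an ending like _2 or _b are one class to them, and where a whole thing is asked for, a point or a joint stands for the part that bears it (a point fixed in the world has none). Each returns a list of dicts, best first, with "score" (0 to 1); they miss things now and then, are a little off and sometimes report something else, mostly with a low value. They report only what shows in the picture. A call takes as long as a camera call. They do not tell look-alikes from the thing itself.
- models.spot_in(target, camera): "point" ([x, y, z] in m, in world coordinates, good to about 4 mm: the middle of the surface that is visible of it).
- models.cut_out(target, camera): "mask" (400x640 bool, what is visible of it).
The state is a dict: "time_s": time; "qpos": joint angles; "joint_velocities": joint speeds; "effort": joint torques, N m; "tool_pos": TCP position; "tool_rot": TCP orientation; "force": force on the tool from outside, world axes, zero at the start; "wrist_torque": the same for the moment, N m; "grip_width": finger opening in m.
Only numpy, scipy, OpenCV 4.12 (cv2) and the standard library are available. Lean on these libraries where they do the work, as an engineer would, in place of code of your own. Each camera call takes 0.05 s, during which the arm holds its last target.

## Task

The blue lid on the pressure filter holder is sitting on top of its thread. Without lifting it off, turn it backward (counter-clockwise) by its T-handle until it drops a step into the thread, then turn it forward (clockwise) until it is fully home, its handle in line with the red marks on the holder, and let go. Leave the other things on the bench where they are.

Things in the scene. Friction and masses are not known exactly. Their poses are not given: they have to be found in the camera images.
- lid_handle (a point): Centre of the blue lid's T-handle, on the lid's axis: a level bar 64 mm long (its x), 18 wide (y), 24 tall (z up), red marks at its ends, on a 20 mm stem. The 68 mm lid disc's top is 29 mm below. Loose, 130 to 220 g. At the start the lid lies on the thread ridges, bar 15 to 45 degrees counter-clockwise (from above) of home, this point 47 to 48 mm above the rim (holder_flange)
- lid_ear (a point): Outer tip of one of the lid's two opposite yellow ears (its thread), 45 mm from the axis on the lid's +y side, square to the bar; 31.5 mm below the handle centre. A half turn of the lid makes no difference. A plug under the disc keeps the lid centred in the bore with 2 mm of play. Held tightly, the lid cannot drop: let go of it, or turn it in fingers 2 to 3 mm wider apart than the bar
- holder_flange (a point): Centre, on the thread's axis, of the flat top rim of the fixed aluminium filter holder (110 mm across, rim 70 mm above the bench); z up, x through its two red marks. Home: bar along this x, either way round, handle centre 35.5 mm above this point, reached against a stop. Right-hand thread: clockwise from above closes, sinking 2 mm per radian
- home_mark (a point): One of the two opposite red marks on the rim, 55 mm from the axis on the holder's +x side; the red marks on the ends of the handle bar point at them when the lid is home (two more red dots mark the same line on the foot)
- ridge_start (a point): Top of the start of one of the two opposite dark thread ridges (36 to 49 mm from the axis). Turning back, the ears leave the ridges once the bar is about 70 degrees counter-clockwise of home; freed, the lid drops about 10 mm (handle centre then 38 to 39.5 mm above the rim). 75 to 95 degrees is a good place to let it drop. Then turned clockwise, the ears run under the ridges
- stop_block (a point): Top of one of the two opposite stop blocks, 24 mm above the rim, 36 to 53 mm from the axis. They stop the ears at home, and going backward with the bar about 110 degrees counter-clockwise of home. Turning clockwise straight from the start only runs the ears into them above the ridges, the wrong way
- beaker: Bystander: open glass beaker, 68 mm across, 90 mm tall; origin at the centre of its underside
- reagent_bottle: Bystander: brown glass bottle, 66 mm across, 150 mm tall; origin at the centre of its underside
- funnel_bowl: Bystander: white porcelain bowl, 110 mm across, 50 mm tall; origin at the centre of its underside
- jar: Bystander: white jar with black cap, 56 mm across, 70 mm tall; origin at the centre of its underside
- spatula: Bystander: thin steel lab spatula lying flat, 208 mm long, 6 mm thick; origin at the centre of its underside
- spare_gasket: Bystander: flat orange gasket ring, 68 mm across, 6 mm thick; origin at the centre of its underside
Mind the look-alikes: they are no part of the job. What is shaped like the part that bears lid_handle but green or pink is not meant.

How it is judged:
By the outcome, as a careful person would: the job done as asked, in the order asked, and still so for the second after the job is handed in, with the robot touching nothing.
It also fails if it takes over 45 s, if anything falls off the work surface, if the arm or the gripper's body presses on something with over 40 N, if the wrist force passes 120 N, or if a joint passes its speed limit or range.

## Working session

There is one attempt and no reset: what is moved stays moved. The work goes in short steps, Python scripts to look and compute and a tool call to move; the robot and the scene stay as the last step left them, time stands still between calls to the robot, and variables do not carry over. Pictures are saved under pics/ and viewed, and the job is handed in when it is done.

Besides the shell and the picture viewer there is one more tool, called after "Call:" by a JSON object that holds its "name" and its "arguments". move_arm: Moves the arm, as the interface text tells. Its arguments: {"type":"object","properties":{"moves":{"type":"array","items":{"type":"array","items":{"type":"number"}}},"claw":{"type":"number"},"newtons":{"type":"number"}},"required":["moves"]}

```bash
mkdir -p pics; ls; python3 - <<'E'
from cell import env, read_camera, camera_info, job, models
import cv2,numpy as np
print(env.get_obs(), env.nose_length)
for c in ["scene","top"]:
    p,d=read_camera(c); cv2.imwrite(f"pics/{c}0.png",p[:,:,::-1])
    i=camera_info(c); print(c,i)
    for t in ["lid_handle","lid_ear","holder_flange","home_mark","ridge_start","stop_block"]:
        for r in models.spot_in(t,c)[:3]: print(c,t,np.round(r["point"],4),round(r["score"],2))
print(env.get_obs()["time_s"])
E
```

```text
pics
{'time_s': 0.0, 'qpos': array([-62.27560737,  18.43884084,  -4.01793141,  83.17504737,
         1.29521627,  78.54214137,  -3.25818358]), 'joint_velocities': array([ 0.0139261 ,  0.04800404, -0.10141232,  0.01166664, -0.01946482,
       -0.08766707, -0.02580928]), 'effort': array([ 1.45057429e-04, -4.91286707e+01, -4.03881194e-01, -3.12531745e+01,
       -6.38139085e-02,  4.37336485e-02,  1.76155627e-04]), 'tool_pos': array([0.29402664, 0.5790871 , 0.23246305]), 'tool_rot': array([-9.01107610e+01, -5.30002083e-03, -2.69104976e+01]), 'force': array([ 0.09651178,  0.27228477, -0.60242085]), 'wrist_torque': array([-0.0574179 , -0.02626065,  0.00167383]), 'grip_width': 0.08713270646568815} 0.011
scene {'fx': 363.1349047681573, 'fy': 363.1349047681573, 'cx': 320.1657495424361, 'cy': 199.70588133050813, 'R': array([[-0.08041831,  0.9966414 , -0.01545367],
       [ 0.83431219,  0.05882068, -0.54814532],
       [-0.54539532, -0.0569741 , -0.83624033]]), 't': array([ 0.06205487, -0.39555075,  1.22602374])}
scene lid_handle [ 0.5662 -0.0675  0.0934] 0.97
scene lid_handle [0.5326 0.0895 0.
[... 591 characters left out ...]
9314 ],
       [-0.99583657,  0.00559753, -0.09098454],
       [ 0.09106138,  0.01548616, -0.99572486]]), 't': array([0.00591895, 0.54059485, 1.25480394])}
top lid_handle [ 0.5189 -0.2266  0.0247] 0.94
top lid_handle [ 0.5615 -0.0666  0.0861] 0.9
top lid_handle [0.5168 0.091  0.0277] 0.69
top lid_ear [ 0.5588 -0.0643  0.0906] 0.89
top lid_ear [ 0.4128 -0.0778  0.0217] 0.71
top lid_ear [0.5185 0.0859 0.0246] 0.7
top holder_flange [ 0.5482 -0.0647  0.0764] 0.65
top holder_flange [ 0.6352 -0.341   0.1003] 0.54
top holder_flange [0.3846 0.2675 0.0053] 0.33
top home_mark [ 0.5386 -0.0606  0.0729] 0.81
top ridge_start [ 0.543  -0.0603  0.0694] 0.68
top stop_block [ 0.5427 -0.0565  0.0738] 0.91
0.7
```

View pics/scene0.png

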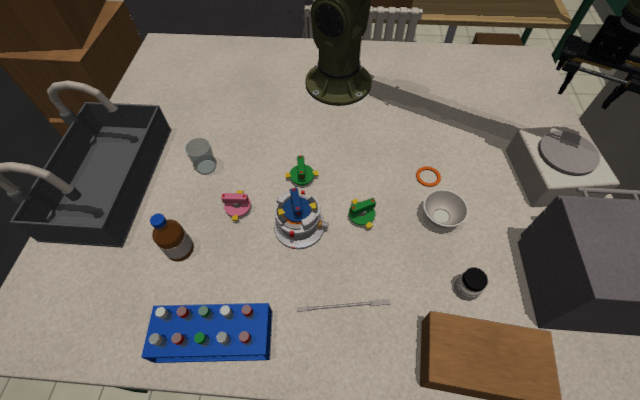

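View pics/top0.png

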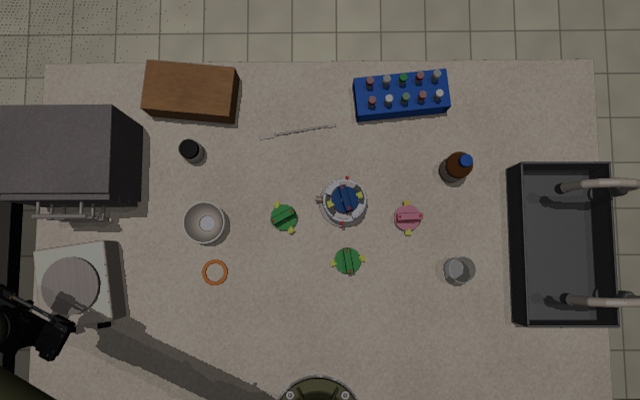

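```bash
python3 - <<'E'
import cv2
for c,(x0,y0,x1,y1) in {"scene":(190,120,350,260),"top":(270,190,430,310)}.items():
    p=cv2.imread(f"pics/{c}0.png")[y0:y1,x0:x1]
    p=cv2.resize(p,None,fx=4,fy=4,interpolation=cv2.INTER_CUBIC); cv2.imwrite(f"pics/{c}0z.png",p)
E
```

```text
(no output)
```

View pics/scene0z.png

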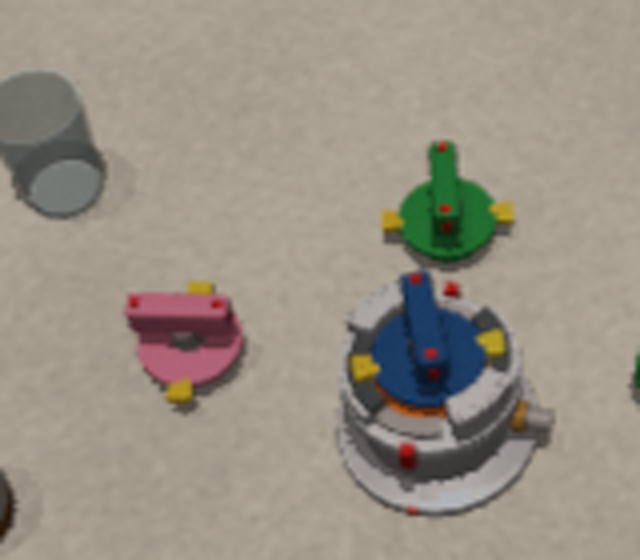

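View pics/top0z.png

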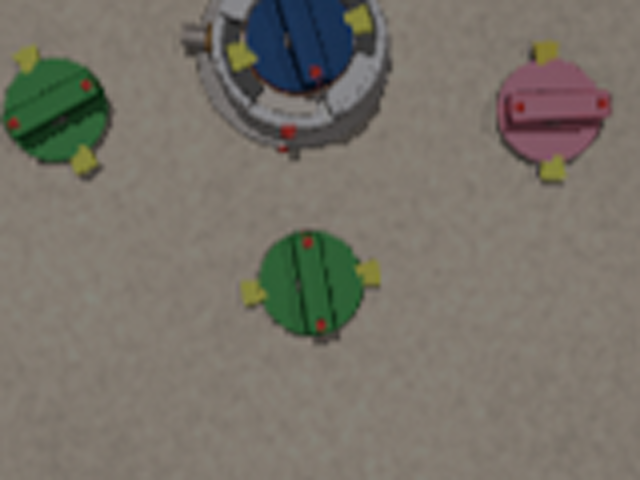

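```bash
cat > h.py <<'E'
import numpy as np,cv2
def ray(i,u,v,z):
    R=np.array(i["R"]);t=np.array(i["t"]);C=-R.T@t
    d=R.T@np.array([(u-i["cx"])/i["fx"],(v-i["cy"])/i["fy"],1]); return C+d*(z-C[2])/d[2]
def proj(i,X):
    c=np.array(i["R"])@X+np.array(i["t"]); return i["cx"]+i["fx"]*c[0]/c[2],i["cy"]+i["fy"]*c[1]/c[2]
def blobs(p,d,i,x0,y0,x1,y1,amin=2):
    h=cv2.cvtColor(p,cv2.COLOR_RGB2HSV); 
    m=((h[...,0]<6)|(h[...,0]>172))&(h[...,1]>150)&(h[...,2]>60)
    mm=np.zeros(m.shape,np.uint8); mm[y0:y1,x0:x1]=m[y0:y1,x0:x1]
    n,l,s,c=cv2.connectedComponentsWithStats(mm)
    for k in range(1,n):
        if s[k,4]<amin: continue
        z=np.median(d[l==k]); u,v=c[k]
        R=np.array(i["R"]);t=np.array(i["t"])
        X=R.T@(np.array([(u-i["cx"])/i["fx"]*z,(v-i["cy"])/i["fy"]*z,z])-t)
        print("red",np.round(c[k],1),s[k,4],"depthX",np.round(X,4),"z.1295",np.round(ray(i,u,v,.1295)[:2],4),"z.07",np.round(ray(i,u,v,.07)[:2],4))
E
python3 - <<'E'
from cell import *
from cell import read_camera,camera_info
from h import *
for c,b in {"scene":(260,170,340,260),"top":(310,170,375,235)}.items():
    p,d=read_camera(c);print(c);i=camera_info(c);blobs(p,d,i,*b)
E
python3 - <<'E'
import cv2
p=cv2.imread("pics/top0.png")[170:236,310:380]
cv2.imwrite("pics/top0y.png",cv2.resize(p,None,fx=8,fy=8,interpolation=cv2.INTER_CUBIC))
E
```

```text
scene
red [300.5 172. ] 2 depthX [ 0.4363 -0.077   0.0648] z.1295 [ 0.4856 -0.0676] z.07 [ 0.4403 -0.0763]
red [293.5 189.5] 4 depthX [ 0.5372 -0.078   0.1301] z.1295 [ 0.5367 -0.0781] z.07 [ 0.4959 -0.0876]
red [302.1 192.1] 8 depthX [ 0.505  -0.0648  0.0741] z.1295 [ 0.5426 -0.0576] z.07 [ 0.5023 -0.0654]
red [297.4 207.8] 5 depthX [ 0.5847 -0.0636  0.1289] z.1295 [ 0.5851 -0.0635] z.07 [ 0.5485 -0.0718]
red [298.  212.5] 2 depthX [ 0.5912 -0.0621  0.1197] z.1295 [ 0.5971 -0.0608] z.07 [ 0.5615 -0.0689]
red [291.4 233.8] 21 depthX [ 0.62   -0.0773  0.0711] z.1295 [ 0.6504 -0.0687] z.07 [ 0.6194 -0.0774]
top
red [346.5 177.5] 4 depthX [ 0.6129 -0.075   0.0705] z.1295 [ 0.6038 -0.0722] z.07 [ 0.6129 -0.0751]
red [342.  186.8] 4 depthX [ 0.5819 -0.0614  0.1271] z.1295 [ 0.5815 -0.0613] z.07 [ 0.5896 -0.0635]
red [348.5 207.5] 4 depthX [ 0.5317 -0.0763  0.1287] z.1295 [ 0.5317 -0.0763] z.07 [ 0.5371 -0.0793]
red [341.3 222.4] 7 depthX [ 0.4997 -0.0609  0.0722] z.1295 [ 0.4962 -0.0588] z.07 [ 0.4998 -0.061 ]
red [340.5 227. ] 2 depthX [ 0.4919 -0.0612  0.0044] z.1295 [ 0.4853 -0.0568] z.07 [ 0.4884 -0.0589]
```

View pics/top0y.png

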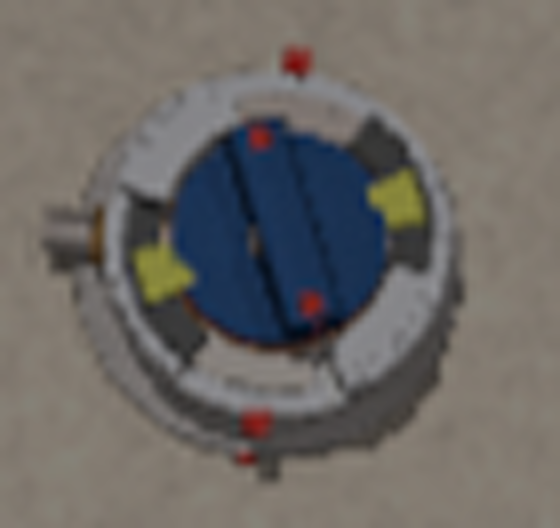

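Call:
{"name": "move_arm", "arguments": {"moves": [[530, 20, -459, 0, 136, 0], [530, 20, -459, 0, 136, 0], [530, 20, -459, 0, 136, 0], [530, 20, -459, 0, 136, 0], [530, 20, -459, 0, 136, 0], [530, 20, -459, 0, 136, 0], [530, 20, -459, 0, 136, 0], [530, 20, -459, 0, 136, 0], [530, 20, -459, 0, 136, 0], [530, 20, -459, 0, 136, 0], [530, 20, -459, 0, 136, 0], [530, 20, -459, 0, 136, 0], [530, 20, -459, 0, 136, 0], [530, 20, -459, 0, 136, 0], [530, 20, -459, 0, 136, 0], [530, 20, -459, 0, 136, 0], [530, 20, -459, 0, 136, 0], [530, 20, -459, 0, 136, 0], [530, 20, -459, 0, 136, 0], [530, 20, -459, 0, 136, 0]], "claw": 45}}

```text
time_s: 2.47
tool_pos: [0.5592, -0.0706, 0.2135]
tool_rot: [-90.0, -0.0, -163.2]
force: [0.4, 0.2, -0.4]
grip_width: 0.045
```

```bash
python3 - <<'E'
from cell import env, read_camera, camera_info, job, models
from h import *
o=env.get_obs();print(np.round(o["qpos"],1),o["tool_pos"])
p,d=read_camera("wrist");i=camera_info("wrist");print(i)
cv2.imwrite("pics/w1.png",p[:,:,::-1])
h=cv2.cvtColor(p,cv2.COLOR_RGB2HSV)
m=(((h[...,0]<6)|(h[...,0]>172))&(h[...,1]>150)&(h[...,2]>60)).astype(np.uint8)
n,l,s,c=cv2.connectedComponentsWithStats(m)
R=np.array(i["R"]);t=np.array(i["t"]);C=-R.T@t
for k in range(1,n):
    if s[k,4]<4: continue
    u,v=c[k];a=np.array([u-i["cx"],v-i["cy"]]);r=np.hypot(*a);th=r/i["fx"]
    dr=R.T@np.r_[a/r*np.sin(th),np.cos(th)]
    print(np.round(c[k],1),s[k,4],"z.1295",np.round((C+dr*(.1295-C[2])/dr[2])[:2],4),"z.07",np.round((C+dr*(.071-C[2])/dr[2])[:2],4),np.median(d[l==k]))
E
```

```text
[-26.4   9.2  34.4  98.4  -5.4  74.  -64. ] [ 0.55918423 -0.07057085  0.21353559]
{'fx': 309.70691628693146, 'fy': 309.70691628693146, 'cx': 320.7595481626718, 'cy': 195.47330307171018, 'R': array([[ 2.95124419e-01, -9.55458829e-01,  6.27695535e-05],
       [-9.23983997e-01, -2.85385672e-01,  2.54575315e-01],
       [-2.43218319e-01, -7.51893898e-02, -9.67052948e-01]]), 't': array([-0.2320819 ,  0.47101878,  0.5009651 ])}
[342.6 124.4] 5 z.1295 [ 0.6242 -0.0673] z.07 [ 0.6239 -0.0717] 0.34476113
[344. 133.] 49 z.1295 [ 0.6183 -0.0703] z.07 [ 0.6165 -0.0754] 0.28410974
[319.5 171. ] 42 z.1295 [ 0.5848 -0.0613] z.07 [ 0.5746 -0.0641] 0.23822843
[190.7 173.4] 20 z.1295 [0.5528 0.0394] z.07 [0.5348 0.0616] 0.3044776
[151.3 184. ] 18 z.1295 [0.533  0.0751] z.07 [0.51   0.1061] 0.30691567
[319.2 233.9] 24 z.1295 [ 0.5351 -0.0762] z.07 [ 0.5126 -0.0829] 0.2514634
[297.1 237.2] 43 z.1295 [ 0.5269 -0.0598] z.07 [ 0.5023 -0.0624] 0.31065023
[293.5 280.8] 13 z.1295 [ 0.4858 -0.0679] z.07 [ 0.451  -0.0724] 0.34676337
[292.1 290.2] 15 z.1295 [ 0.476  -0.0693] z.07 [ 0.4387 -0.0742] 0.33865812
```

View pics/w1.png

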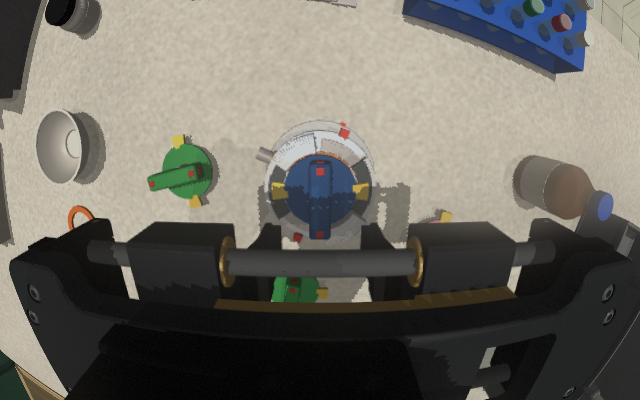

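Call:
{"name": "move_arm", "arguments": {"moves": [[-1, 30, -1.5, 0, 0, 0], [-1, 60, -1.5, 0, 0, 0], [-1, 85, -1.5, 0, 0, 0], [-1, 98, -1.5, 0, 0, 0], [-1, 106, -1.5, 0, 0, 0], [-1, 106, -1.5, 0, 0, 0], [-1, 106, -1.5, 0, 0, 0]], "claw": 36, "newtons": 6}}

```text
time_s: 3.1
tool_pos: [0.5603, -0.0678, 0.1085]
tool_rot: [-90.0, 0.1, -162.8]
force: [0.8, 0.1, 0.5]
grip_width: 0.0362
```

Call:
{"name": "move_arm", "arguments": {"moves": [[0, 0, 0, 0, 0, 0], [0, 0, 0, 0, 0, 0], [0, 0, 0, 0, 0, 0], [0, 0, 0, 0, 0, 0]], "claw": 20.5, "newtons": 10}}

```text
time_s: 3.43
tool_pos: [0.5602, -0.068, 0.1084]
tool_rot: [-90.0, 0.1, -162.9]
force: [1.0, -1.6, 1.6]
grip_width: 0.0223
```

Call:
{"name": "move_arm", "arguments": {"moves": [[0, 1, 0.8, 0, 0, 0], [0, 1, 0.8, 0, -2, 0], [0, 1, 0.8, 0, -5, 0], [0, 1, 0.8, 0, -9, 0], [0, 1, 0.8, 0, -13, 0], [0, 1, 0.8, 0, -17, 0], [0, 1, 0.8, 0, -21, 0], [0, 1, 0.8, 0, -25, 0], [0, 1, 0.8, 0, -29, 0], [0, 1, 0.8, 0, -33, 0]]}}

```text
time_s: 4.27
tool_pos: [0.5605, -0.0688, 0.1073]
tool_rot: [-89.9, 0.1, -129.7]
force: [-0.0, 0.0, 4.0]
grip_width: 0.0207
```

```bash
python3 - <<'E'
from cell import env, read_camera, camera_info
from h import *
o=env.get_obs();print(o["force"],o["wrist_torque"],o["grip_width"])
for c,b in {"scene":(190,120,350,260),"top":(310,170,380,236)}.items():
    p,d=read_camera(c); x0,y0,x1,y1=b
    cv2.imwrite(f"pics/{c}1.png",cv2.resize(p[y0:y1,x0:x1,::-1],None,fx=4,fy=4,interpolation=cv2.INTER_CUBIC))
    print(c);blobs(p,d,camera_info(c),260,170,375,250)
E
```

```text
[-0.00439724  0.04057266  3.98210089] [-0.09359091  0.09344841 -0.11560098] 0.020728827235017896
scene
red [372.5 200. ] 2 depthX [0.5085 0.1085 0.0626] z.1295 [0.5528 0.1015] z.07 [0.5134 0.1077]
red [302.2 206.2] 6 depthX [ 0.5802 -0.0534  0.1297] z.1295 [ 0.5801 -0.0535] z.07 [ 0.543  -0.0609]
red [304.2 211. ] 4 depthX [ 0.586  -0.0487  0.1191] z.1295 [ 0.5923 -0.0475] z.07 [ 0.5563 -0.0544]
red [291.4 234. ] 20 depthX [ 0.6201 -0.0774  0.0705] z.1295 [ 0.6507 -0.0687] z.07 [ 0.6198 -0.0774]
top
red [291.  210.5] 2 depthX [0.5312 0.0652 0.0612] z.1295 [0.5252 0.0607] z.07 [0.5304 0.0646]
red [273.  220.5] 2 depthX [0.5061 0.1106 0.0615] z.1295 [0.5016 0.1036] z.07 [0.5055 0.1097]
```

View pics/scene1.png

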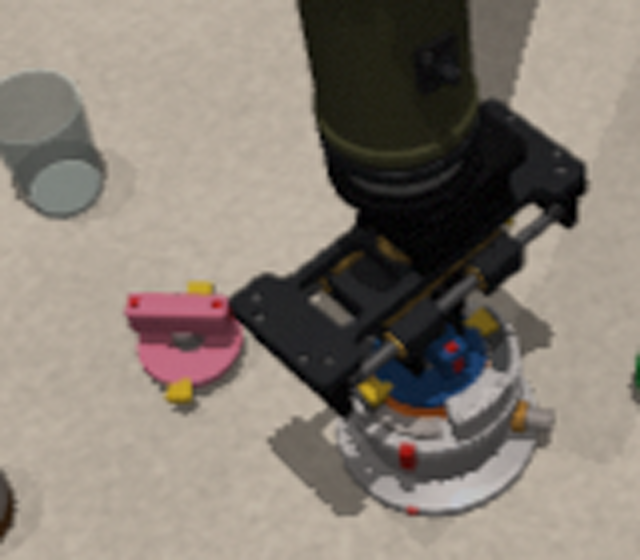

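Call:
{"name": "move_arm", "arguments": {"moves": [[0, 0, 0, 0, -4, 0], [0, 0, 0, 0, -8, 0], [0, 0, 0, 0, -12, 0], [0, 0, 0, 0, -16, 0], [0, 0, 0, 0, -20, 0], [0, 0, 0, 0, -24, 0], [0, 0, 0, 0, -28, 0], [0, 0, 0, 0, -32, 0], [0, 0, 0, 0, -35, 0], [0, 0, 0, 0, -38, 0], [0, 0, 0, 0, -38, 0], [0, 0, 0, 0, -38, 0], [0, 0, 0, 0, -38, 0]]}}

```text
time_s: 5.45
tool_pos: [0.56, -0.0688, 0.1066]
tool_rot: [-90.0, -0.0, -92.0]
force: [0.9, -0.8, 1.4]
grip_width: 0.0204
```

```bash
cat > look.py <<'E'
import sys
from cell import env, read_camera, camera_info
from h import *
tag=sys.argv[1]
o=env.get_obs();print(o["time_s"],o["tool_pos"],o["tool_rot"],o["force"],o["wrist_torque"],o["grip_width"])
ims=[]
for c,b in {"scene":(250,160,350,260),"top":(300,160,400,260),"wrist":(230,80,430,280)}.items():
    p,d=read_camera(c); x0,y0,x1,y1=b
    ims.append(cv2.resize(p[y0:y1,x0:x1,::-1],(266,266) if 0 else (390,390),interpolation=cv2.INTER_CUBIC))
    if c!="wrist": print(c);blobs(p,d,camera_info(c),280,170,375,250)
    # highest blue
    if c!="wrist":
        i=camera_info(c);h=cv2.cvtColor(p,cv2.COLOR_RGB2HSV);m=(h[...,0]>100)&(h[...,0]<125)&(h[...,1]>120)&(h[...,2]>40)&(d>0)
        v,u=np.nonzero(m);z=d[m];X=(np.c_[(u-i["cx"])/i["fx"]*z,(v-i["cy"])/i["fy"]*z,z]-i["t"])@np.array(i["R"])
        k=np.hypot(X[:,0]-.56,X[:,1]+.07)<.045;X=X[k]
        if len(X): print("blue z pct",np.round(np.percentile(X[:,2],[5,20,50,80,90,97]),4),len(X))
cv2.imwrite(f"pics/{tag}.png",cv2.resize(np.hstack(ims),(798,266)))
cv2.imwrite(f"pics/{tag}s.png",ims[0])
E
python3 look.py a2
```

```text
5.45 [ 0.55995795 -0.06879262  0.1066155 ] [-8.99823020e+01 -6.15889768e-03 -9.20389036e+01] [ 0.85919777 -0.7682224   1.39663909] [-0.17329727 -0.0134622  -0.05139376] 0.020364481770598374
scene
red [372.5 200. ] 2 depthX [0.5106 0.1081 0.0658] z.1295 [0.5528 0.1015] z.07 [0.5134 0.1077]
red [291.2 233.7] 16 depthX [ 0.6204 -0.0777  0.0724] z.1295 [ 0.6501 -0.0692] z.07 [ 0.6192 -0.078 ]
blue z pct [0.0767 0.0782 0.0803 0.1122 0.1184 0.1204] 23
top
red [291.  210.5] 2 depthX [0.531  0.0651 0.0626] z.1295 [0.5252 0.0607] z.07 [0.5304 0.0646]
```

View pics/a2.png

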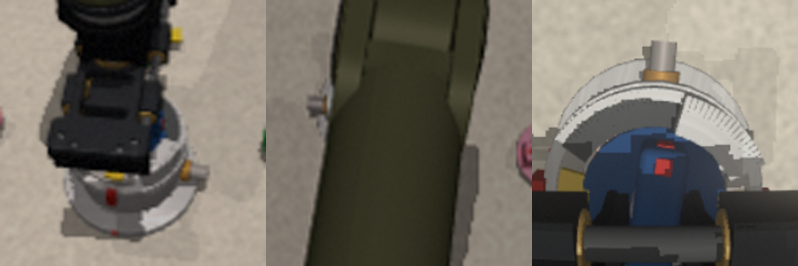

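Call:
{"name": "move_arm", "arguments": {"moves": [[0, 0, 0, 0, 4, 0], [0, 0, 0, 0, 8, 0], [0, 0, 0, 0, 12, 0], [0, 0, 0, 0, 16, 0], [0, 0, 0, 0, 20, 0], [0, 0, 0, 0, 24, 0], [0, 0, 0, 0, 28, 0], [0, 0, 0, 0, 32, 0], [0, 0, 0, 0, 36, 0], [0, 0, 0, 0, 40, 0], [0, 0, 0, 0, 44, 0], [0, 0, 0, 0, 48, 0], [0, 0, 0, 0, 50, 0]]}}

```text
time_s: 6.68
tool_pos: [0.5592, -0.0683, 0.1059]
tool_rot: [-90.1, -0.1, -142.1]
force: [0.1, 0.1, -0.3]
grip_width: 0.0208
```

```bash
python3 look.py a3
```

```text
6.6833 [ 0.5591706  -0.06832773  0.10592227] [-9.00637011e+01 -6.27943331e-02 -1.42124319e+02] [ 0.0861272   0.10598322 -0.30702632] [-0.02591188  0.15517256  0.01109898] 0.020840282147548874
scene
red [372.5 200. ] 2 depthX [0.5091 0.1084 0.0636] z.1295 [0.5528 0.1015] z.07 [0.5134 0.1077]
red [303.2 207.4] 5 depthX [ 0.5772 -0.052   0.1199] z.1295 [ 0.5832 -0.0508] z.07 [ 0.5463 -0.058 ]
red [305.5 211.5] 4 depthX [ 0.5837 -0.0465  0.1135] z.1295 [ 0.5933 -0.0447] z.07 [ 0.5574 -0.0513]
red [291.4 233.8] 21 depthX [ 0.62   -0.0773  0.0711] z.1295 [ 0.6504 -0.0687] z.07 [ 0.6194 -0.0774]
blue z pct [0.0766 0.0776 0.0788 0.1176 0.1194 0.1207] 287
top
red [291.  210.5] 2 depthX [0.5313 0.0653 0.0594] z.1295 [0.5252 0.0607] z.07 [0.5304 0.0646]
```

View pics/a3.png

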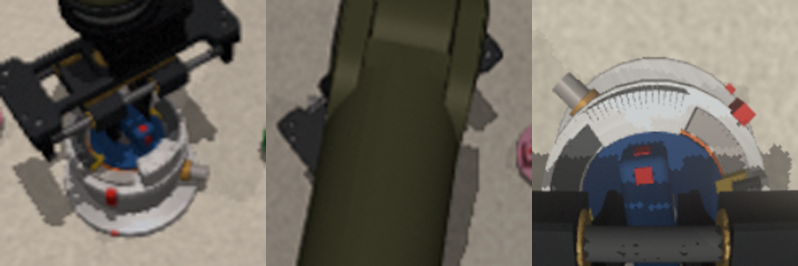

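Call:
{"name": "move_arm", "arguments": {"moves": [[0, 0, 0, 0, 4, 0], [0, 0, 0, 0, 8, 0], [0, 0, 0, 0, 12, 0], [0, 0, 0, 0, 16, 0], [0, 0, 0, 0, 20, 0], [0, 0, 0, 0, 24, 0], [0, 0, 0, 0, 28, 0], [0, 0, 0, 0, 32, 0], [0, 0, 0, 0, 35, 0], [0, 0, 0, 0, 38, 0], [0, 0, 0, 0, 40, 0], [0, 0, 0, 0, 42, 0], [0, 0, 0, 0, 44, 0], [0, 0, 0, 0, 45, 0]]}}

```text
time_s: 8.0
tool_pos: [0.5595, -0.0685, 0.1063]
tool_rot: [-90.0, -0.0, 173.0]
force: [-0.4, 0.2, -0.5]
grip_width: 0.0205
```

```bash
python3 look.py a4
```

```text
8.0 [ 0.55952305 -0.06851752  0.1062686 ] [-9.00033040e+01 -3.95241144e-02  1.73049935e+02] [-0.44376828  0.21187306 -0.47451321] [ 0.02755029  0.15974651 -0.00226684] 0.020472124914525366
scene
red [372.5 200. ] 2 depthX [0.5092 0.1083 0.0637] z.1295 [0.5528 0.1015] z.07 [0.5134 0.1077]
red [295.  210.5] 6 depthX [ 0.5858 -0.0696  0.1186] z.1295 [ 0.5924 -0.068 ] z.07 [ 0.5564 -0.0767]
red [295.3 215.7] 3 depthX [ 0.5924 -0.0689  0.1071] z.1295 [ 0.6055 -0.0657] z.07 [ 0.5707 -0.0742]
red [291.3 233.8] 19 depthX [ 0.6203 -0.0774  0.0716] z.1295 [ 0.6505 -0.0689] z.07 [ 0.6195 -0.0777]
blue z pct [0.0751 0.0761 0.0776 0.1169 0.118  0.1195] 316
top
red [291.  210.5] 2 depthX [0.5314 0.0654 0.0585] z.1295 [0.5252 0.0607] z.07 [0.5304 0.0646]
```

View pics/a4.png

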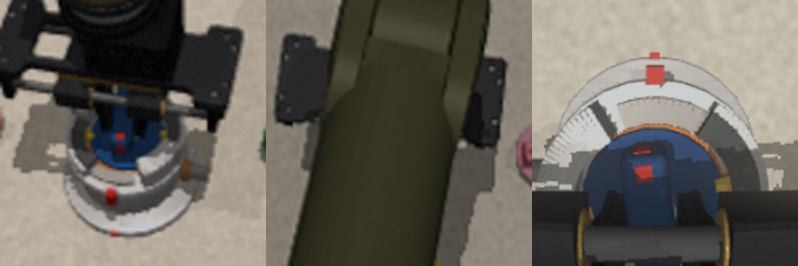

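Call:
{"name": "move_arm", "arguments": {"moves": [[0, 0, 0, 0, 2, 0], [0, 0, 0, 0, 4, 0], [0, 0, 0, 0, 5.5, 0], [0, 0, 0, 0, 7, 0], [0, 0, 0, 0, 8, 0], [0, 0, 0, 0, 9, 0], [0, 0, 0, 0, 10, 0], [0, 0, 0, 0, 10, 0]]}}

```text
time_s: 8.82
tool_pos: [0.5599, -0.0687, 0.1066]
tool_rot: [-90.0, 0.0, 163.1]
force: [0.1, 0.1, -1.0]
grip_width: 0.0212
```

```bash
python3 look.py a5
```

```text
8.8167 [ 0.55988285 -0.06865007  0.10660284] [-8.99895719e+01  8.04054013e-03  1.63067980e+02] [ 0.05079532  0.07916845 -1.00709295] [-0.1243175   0.13034786  0.4105048 ] 0.021178357495241683
scene
red [372.5 200. ] 2 depthX [0.5091 0.1084 0.0636] z.1295 [0.5528 0.1015] z.07 [0.5134 0.1077]
red [293.5 210.5] 4 depthX [ 0.5857 -0.073   0.118 ] z.1295 [ 0.5927 -0.0713] z.07 [ 0.5567 -0.0802]
red [293.5 216. ] 2 depthX [ 0.5922 -0.0732  0.1049] z.1295 [ 0.6066 -0.0696] z.07 [ 0.5719 -0.0784]
red [291.4 233.8] 21 depthX [ 0.6201 -0.0772  0.0712] z.1295 [ 0.6504 -0.0687] z.07 [ 0.6194 -0.0774]
blue z pct [0.0746 0.0761 0.0773 0.1148 0.1175 0.1186] 284
top
red [291.  210.5] 2 depthX [0.5307 0.0649 0.066 ] z.1295 [0.5252 0.0607] z.07 [0.5304 0.0646]
```

View pics/a5.png

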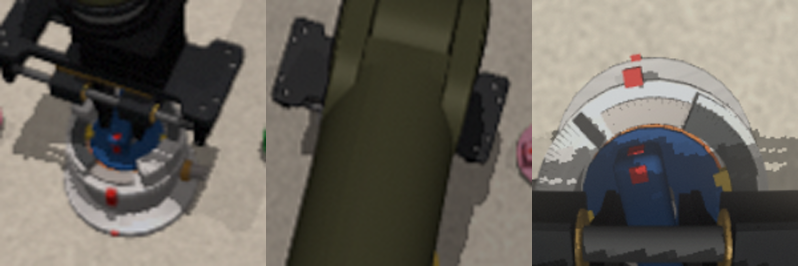

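Call:
{"name": "move_arm", "arguments": {"moves": [[0, 0, 0, 0, 1.5, 0], [0, 0, 0, 0, 3, 0], [0, 0, 0, 0, 4, 0], [0, 0, 0, 0, 4, 0], [0, 0, 0, 0, 4, 0]]}}

```text
time_s: 9.38
tool_pos: [0.5599, -0.0687, 0.1067]
tool_rot: [-90.0, 0.0, 159.1]
force: [0.7, -1.3, -0.8]
grip_width: 0.0229
```

```bash
python3 look.py a6
```

```text
9.3833 [ 0.55994728 -0.06866743  0.10665832] [-9.00047851e+01  1.53435544e-02  1.59083061e+02] [ 0.73409622 -1.25030455 -0.78522082] [-0.11210026 -0.0722562   0.40948629] 0.022933625831036218
scene
red [372.5 200. ] 2 depthX [0.5096 0.1083 0.0644] z.1295 [0.5528 0.1015] z.07 [0.5134 0.1077]
red [293.5 210.5] 4 depthX [ 0.5861 -0.0729  0.1186] z.1295 [ 0.5927 -0.0713] z.07 [ 0.5567 -0.0802]
red [293.5 216. ] 2 depthX [ 0.5919 -0.0733  0.1043] z.1295 [ 0.6066 -0.0696] z.07 [ 0.5719 -0.0784]
red [291.4 233.8] 21 depthX [ 0.6196 -0.0774  0.0703] z.1295 [ 0.6504 -0.0687] z.07 [ 0.6194 -0.0774]
blue z pct [0.0749 0.0762 0.0772 0.1005 0.1171 0.1185] 267
top
red [291.  210.5] 2 depthX [0.5308 0.0649 0.0658] z.1295 [0.5252 0.0607] z.07 [0.5304 0.0646]
```

View pics/a6.png

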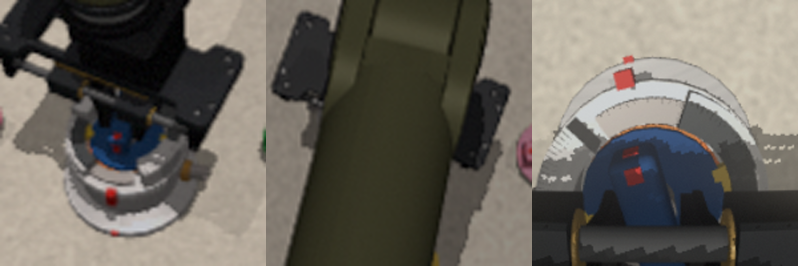

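Call:
{"name": "move_arm", "arguments": {"moves": [[0, 0, 0, 0, 0, 0], [0, 0, 0, 0, 0, 0], [0, 0, 0, 0, 0, 0], [0, 0, 0, 0, 0, 0]], "newtons": 22}}

```text
time_s: 9.87
tool_pos: [0.5599, -0.0687, 0.1067]
tool_rot: [-90.0, 0.0, 159.1]
force: [0.4, -0.5, -0.6]
grip_width: 0.0224
```

```bash
python3 look.py a7
```

```text
9.8667 [ 0.55993387 -0.06866652  0.10665515] [-9.00017748e+01  1.43611942e-02  1.59100769e+02] [ 0.44291272 -0.4631944  -0.63201376] [-0.09594726 -0.0829887   0.66418944] 0.022431944435296586
scene
red [372.5 200. ] 2 depthX [0.509  0.1084 0.0635] z.1295 [0.5528 0.1015] z.07 [0.5134 0.1077]
red [293.5 210.5] 4 depthX [ 0.5857 -0.073   0.1181] z.1295 [ 0.5927 -0.0713] z.07 [ 0.5567 -0.0802]
red [293.5 216. ] 2 depthX [ 0.5919 -0.0733  0.1042] z.1295 [ 0.6066 -0.0696] z.07 [ 0.5719 -0.0784]
red [291.4 233.8] 21 depthX [ 0.6197 -0.0773  0.0706] z.1295 [ 0.6504 -0.0687] z.07 [ 0.6194 -0.0774]
blue z pct [0.0748 0.076  0.0772 0.0988 0.1174 0.1184] 266
top
red [291.  210.5] 2 depthX [0.5313 0.0653 0.0601] z.1295 [0.5252 0.0607] z.07 [0.5304 0.0646]
```

Call:
{"name": "move_arm", "arguments": {"moves": [[0, 0, 0, 0, 0, 0], [0, 0, 0, 0, 0, 0], [0, 0, 0, 0, 0, 0], [0, 0, 0, 0, 0, 0], [0, 0, 0, 0, -6, 0], [0, 0, 0, 0, -12, 0], [0, 0, 0, 0, -14, 0], [0, 0, 0, 0, -14, 0], [0, -15, 0, 0, -14, 0], [0, -35, 0, 0, -14, 0], [0, -65, 0, 0, -14, 0], [0, -100, 0, 0, -14, 0], [0, -100, 0, 0, -14, 0]], "claw": 34}}

```text
time_s: 11.1
tool_pos: [0.5635, -0.0695, 0.2133]
tool_rot: [-90.1, 0.6, 173.0]
force: [1.5, -0.7, 1.0]
grip_width: 0.034
```

```bash
python3 look.py a8; python3 - <<'E'
from cell import env, read_camera, camera_info
from h import *
p,d=read_camera("wrist");i=camera_info("wrist")
cv2.imwrite("pics/w8.png",p[:,:,::-1])
h=cv2.cvtColor(p,cv2.COLOR_RGB2HSV)
m=(((h[...,0]<6)|(h[...,0]>172))&(h[...,1]>150)&(h[...,2]>60)).astype(np.uint8)
n,l,s,c=cv2.connectedComponentsWithStats(m)
R=np.array(i["R"]);t=np.array(i["t"]);C=-R.T@t
for k in range(1,n):
    if s[k,4]<4: continue
    u,v=c[k];a=np.array([u-i["cx"],v-i["cy"]]);r=np.hypot(*a);th=r/i["fx"]
    dr=R.T@np.r_[a/r*np.sin(th),np.cos(th)]
    print(np.round(c[k],1),s[k,4],"z.1175",np.round((C+dr*(.1175-C[2])/dr[2])[:2],4),"z.07",np.round((C+dr*(.071-C[2])/dr[2])[:2],4))
E
```

```text
11.1 [ 0.56348349 -0.0694551   0.21327567] [-90.12237868   0.6093514  172.95256227] [ 1.47937482 -0.66805699  0.95921413] [-0.04805851  0.018076   -0.00332799] 0.03399091016524418
scene
red [298.5 192. ] 2 depthX [ 0.5356 -0.0674  0.1188] z.1295 [ 0.5428 -0.0659] z.07 [ 0.5025 -0.0744]
red [303.  192.5] 2 depthX [ 0.5067 -0.0624  0.0751] z.1295 [ 0.5435 -0.0555] z.07 [ 0.5032 -0.0631]
red [372.5 200. ] 2 depthX [0.5103 0.1082 0.0653] z.1295 [0.5528 0.1015] z.07 [0.5134 0.1077]
red [293.5 210.5] 4 depthX [ 0.5861 -0.0729  0.1187] z.1295 [ 0.5927 -0.0713] z.07 [ 0.5567 -0.0802]
red [293.5 215.5] 4 depthX [ 0.5925 -0.073   0.1076] z.1295 [ 0.6054 -0.0697] z.07 [ 0.5705 -0.0786]
red [291.4 234. ] 20 depthX [ 0.6203 -0.0773  0.0709] z.1295 [ 0.6507 -0.0687] z.07 [ 0.6198 -0.0774]
blue z pct [0.0749 0.0761 0.0776 0.1173 0.1184 0.1191] 465
top
red [291.  210.5] 2 depthX [0.5311 0.0652 0.0618] z.1295 [0.5252 0.0607] z.07 [0.5304 0.0646]
[321.5 129. ] 56 z.1175 [ 0.6179 -0.0766] z.07 [ 0.6158 -0.0765]
[319.5 171. ] 42 z.1175 [ 0.5854 -0.0711] z.07 [ 0.577  -0.0698]
[322.6 234.2] 12 z.1175 [ 0.5324 -0.0671] z.07 [ 0.5137 -0.0651]
[321.9 245.5] 41 z.1175 [ 0.5222 -0.0653] z.07 [ 0.5015 -0.0629]
[337.7 286.5] 14 z.1175 [ 0.4801 -0.0744] z.07 [ 0.4512 -0.0738]
[339.7 296.1] 15 z.1175 [ 0.4695 -0.0752] z.07 [ 0.4386 -0.0748]
```

View pics/w8.png

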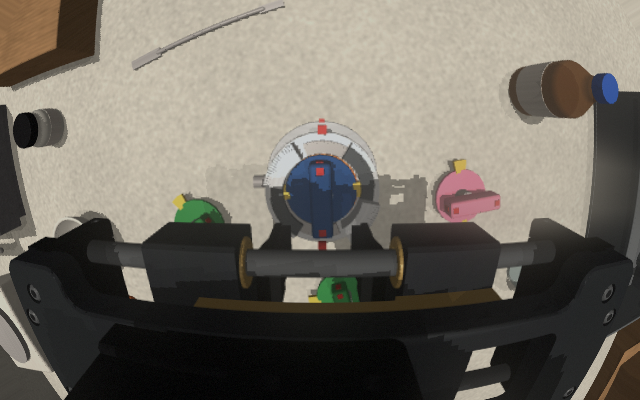

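Call:
{"name": "move_arm", "arguments": {"moves": [[0, -20, -30, 0, 0, 0], [0, -40, -65, 0, 0, 0], [0, -60, -100, 0, 0, 0], [0, -60, -140, 0, 0, 0], [0, -60, -180, 0, 0, 0], [0, -60, -220, 0, 0, 0], [0, -60, -250, 0, 0, 0], [0, -60, -250, 0, 0, 0], [0, -60, -250, 0, 0, 0]]}}

```text
time_s: 12.05
tool_pos: [0.5887, 0.1821, 0.264]
tool_rot: [-89.9, -0.2, 173.3]
force: [0.5, -1.3, -0.6]
grip_width: 0.0339
```

```bash
python3 look.py a9; python3 - <<'E'
from cell import read_camera
import cv2
p,d=read_camera("scene");cv2.imwrite("pics/s9.png",p[:,:,::-1])
E
```

```text
12.05 [0.58868138 0.18214514 0.26395483] [-89.86695904  -0.20161733 173.33384059] [ 0.46886707 -1.26787328 -0.64635679] [-0.10399932  0.19463596  0.05786988] 0.033930216053985926
scene
red [300.5 172. ] 2 depthX [ 0.4367 -0.077   0.0653] z.1295 [ 0.4856 -0.0676] z.07 [ 0.4403 -0.0763]
red [301.  176.5] 2 depthX [ 0.4408 -0.076   0.0515] z.1295 [ 0.4987 -0.065 ] z.07 [ 0.4545 -0.0734]
red [298.  191.8] 4 depthX [ 0.5343 -0.0688  0.1179] z.1295 [ 0.5422 -0.0671] z.07 [ 0.5018 -0.0757]
red [303. 192.] 3 depthX [ 0.5048 -0.0627  0.0745] z.1295 [ 0.5421 -0.0557] z.07 [ 0.5017 -0.0633]
red [372.5 200. ] 2 depthX [0.5093 0.1083 0.0638] z.1295 [0.5528 0.1015] z.07 [0.5134 0.1077]
red [293.5 210.5] 4 depthX [ 0.5856 -0.073   0.1179] z.1295 [ 0.5927 -0.0713] z.07 [ 0.5567 -0.0802]
red [293.5 215.5] 4 depthX [ 0.5931 -0.0728  0.1086] z.1295 [ 0.6054 -0.0697] z.07 [ 0.5705 -0.0786]
red [291.4 233.8] 21 depthX [ 0.6195 -0.0774  0.0701] z.1295 [ 0.6504 -0.0687] z.07 [ 0.6194 -0.0774]
blue z pct [0.0749 0.076  0.0778 0.1169 0.1177 0.1188] 478
top
red [346.5 177.5] 4 depthX [ 0.6125 -0.0749  0.0726] z.1295 [ 0.6038 -0.0722] z.07 [ 0.6129 -0.0751]
red [345.6 187.2] 5 depthX [ 0.5823 -0.0705  0.1152] z.1295 [ 0.5804 -0.0699] z.07 [ 0.5884 -0.0726]
red [343.7 208.3] 3 depthX [ 0.5308 -0.0653  0.1175] z.1295 [ 0.5297 -0.0648] z.07 [ 0.5351 -0.0672]
red [291.  210.5] 2 depthX [0.531  0.0651 0.0631] z.1295 [0.5252 0.0607] z.07 [0.5304 0.0646]
red [341.5 222.3] 6 depthX [ 0.4997 -0.0613  0.0752] z.1295 [ 0.4964 -0.0593] z.07 [ 0.5001 -0.0615]
red [340.5 227. ] 2 depthX [ 0.4918 -0.0611  0.0061] z.1295 [ 0.4853 -0.0568] z.07 [ 0.4884 -0.0589]
blue z pct [0.0716 0.0739 0.0766 0.1148 0.1167 0.1182] 487
```

View pics/a9.png

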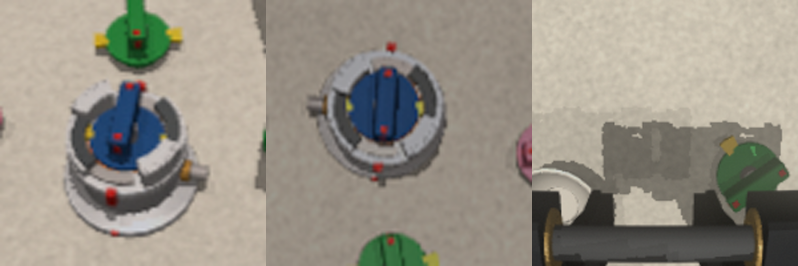

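View pics/s9.png

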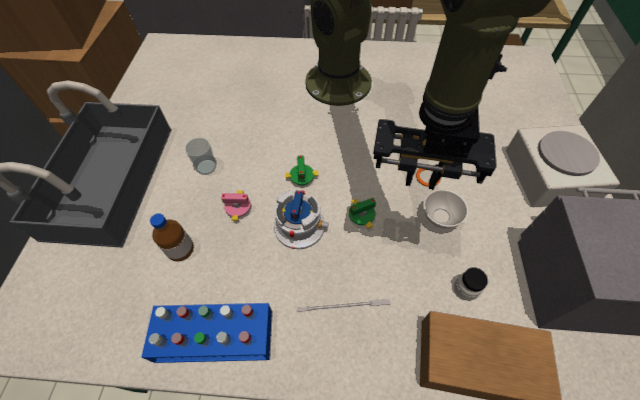

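```bash
python3 -c "
from cell import job;print(job.sign_off())"
```

```text
the job is handed in; nothing more can be done
None
```

The blue lid is fully home on the holder and released. I signed the job off at about 12 s of the 45 s allowed.

- **Turning back:** I held the bar loosely in fingers about 20.5 mm apart and turned it counter-clockwise to about 88° from home. The disc top read about 80 mm above the bench there, about where a dropped lid should be, so the lid had dropped into the thread.
- **Turning forward:** I then turned it clockwise until it stopped. A firmer squeeze (about 0.66 N m at the wrist) moved it no further. I opened the fingers and backed off to one side.

**Last checks:**
- **Height:** The top of the bar read about 117.5 mm above the bench, which is what home should give.
- **Alignment:** The bar lies at about -5 to -6° in the bench frame and the holder's red marks at about -6.5°. The 1 to 2° difference is within the pixel resolution. One wrist-camera view, with one bar mark partly hidden, showed about 2.5°.
- **Other things on the bench:** In the last scene picture the bystanders and look-alikes appear unmoved. I compared them by eye and did not measure each one.
- **Forces:** Contact force read 4 N or less at every check.

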